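Load a syringe into the sloping dosing pump and clamp it

TASK

Load the amber syringe into the sloping dosing pump: pull the red clamp knob up and twist it until the bar is turned aside and its pin settles in the rest notch, and lay the syringe in the cradle with its nose downhill and its flange in the slot. Then lift and twist the knob back so that the bar comes fully down across the barrel, and leave the blue syringe and the other things where they are.

Things in the scene. Friction and masses are not known exactly. Their poses are not given: they have to be found in the camera images.
- pump_deck: Sloping green deck (fixed, 104 mm wide) of the dosing pump. Origin: middle of the barrel's axis when loaded, 80 mm above the bench. x: uphill along the cradle, 30 degrees above level, to the robot's right and partly away; y: level, across it, away from the robot; z: square to the deck, leaning 30 degrees to the robot's left. Deck surface at z = -30 mm. Pusher and drive housing at x = 76..105 mm, to z = +10 mm.
- cradle (a point): The cradle, at the deck's origin, same axes: two aluminium V blocks at x = -50..-36 and 36..48 mm (V tops at z = -1 mm) hold the barrel; between them is free room for fingers down to the deck. Cheeks beside the uphill one at y = +-14 to 23 mm reach z = +6 mm.
- flange_slot (a point): Middle of the 8 mm wide slot for the syringe's 4 mm flange, at x = 48..56 mm of the deck, on the loaded barrel's axis; open toward deck z. A fork with a 19 mm gap for the plunger is its uphill wall, up to 6 mm above the axis.
- clamp_knob (a point): Centre of the red wing knob on the clamp's turning axis (along deck z; deck x = -43, y = +36 mm; z = +25 mm when lift is 0). Wing 10 mm thick (its x), 28 mm long (its y), 23 mm tall (z, +-11.5 mm); axes turn with it, z = deck z.
- bar_tip (a point): Free end of the steel clamp bar, 52 mm from the turning axis, at half its thickness, 17 mm below the knob's centre. The bar is 14 mm wide, 6 mm thick and points along the knob's -y; its top is 14 mm below the knob's centre.
- clamp_lift (a joint): Lift of the clamp (knob, bar, pin) along deck z, m: 0 = down on an empty cradle, limit 0.022. A spring pulls it down, 6 N at 0, 9 N at 0.020. A brass pin in a slot of the post's sleeve locks the turn: lift 0.016 or more to turn (0.019 is good). The rest notch holds it at 0.0125; with the barrel under the bar it stands at about 0.006.
- clamp_swing (a joint): Turn of the clamp, rad: 0 = home, bar across the cradle; limit 1.45; grows clockwise seen from above the deck, the bar then pointing downhill beside the cradle. The rest notch, 3 mm deep, takes the pin from about 1.2 to 1.45: aim at 1.33, then lower. Home: the pin drops in its slot within about 0.1 rad of 0. Stiff enough to stay where it is left.
- amber_syringe_mid (a point): Middle of the amber syringe's barrel (to be loaded), 11 mm above the bench at first. Barrel 22 mm thick, 100 mm long, along x; capped nose at -x (to -62 mm); oblong white flange 36 (y) x 22 (z) x 4 mm at x = +52 mm; plunger to +71 mm. 60 g. z is up as it lies. Loaded, its axes match the deck's. Grip it at its middle, across y.
- blue_syringe_mid (a point): Middle of the barrel of a blue syringe of the same shape and size, lying on the bench; leave it alone. The two may have changed places.
- strap_tin: Small round cream tin, 50 mm across, 20 mm tall, loose on the bench to the right; origin under its centre; leave it.
- oil_cup: Small red and white oil cup, 35 mm across, 26 mm tall, on the bench in front of the pump; origin under its centre; fixed.

How it is judged (in metres and radians):
On the way, in this order (a step that is already met when the one before it is completed fails the run):
1. the bar is turned aside, its pin in the rest notch (value of joint clamp_swing above 1.1 rad and value of joint clamp_lift between 0.01 and 0.0152 m), for 0.2 s.
2. with the bar still aside, the amber syringe lies in the cradle, flange in the slot (x of amber_syringe_mid in the frame of pump_deck between -0.005 and 0.005 m and y of amber_syringe_mid in the frame of pump_deck between -0.003 and 0.003 m and z of amber_syringe_mid in the frame of pump_deck between -0.003 and 0.003 m and angle between the x axis of amber_syringe_mid and the x axis of pump_deck, either way round below 0.08 rad and angle between amber_syringe_mid's own x axis and vertical below 1.2 rad and value of joint clamp_swing above 1 rad), for 0.2 s.
At the end, for the whole second after the job is handed in: the amber syringe lies at rest in the cradle, nose downhill, flange in its slot (barrel centre within 5 mm along and 3 mm across and square to the deck of its place, axis within 0.08 rad), and the bar is back across it (within 0.25 rad of home) and down on the barrel (lift 3 to 9 mm) (x of amber_syringe_mid in the frame of pump_deck between -0.005 and 0.005 m and y of amber_syringe_mid in the frame of pump_deck between -0.003 and 0.003 m and z of amber_syringe_mid in the frame of pump_deck between -0.003 and 0.003 m and angle between the x axis of amber_syringe_mid and the x axis of pump_deck, either way round below 0.08 rad and angle between amber_syringe_mid's own x axis and vertical below 1.2 rad and value of joint clamp_swing below 0.25 rad and value of joint clamp_lift between 0.003 and 0.009 m); the robot touches nothing.
It fails at once if the blue syringe is moved by more than 30 mm (distance of blue_syringe_mid from where it was at the start of the episode above 0.03 m).
It fails at once if the cream tin is moved by more than 30 mm (distance of strap_tin from where it was at the start of the episode above 0.03 m).
It also fails if it takes over 72 s, if anything falls off the work surface, if the arm or the gripper's body presses on something with over 40 N, if the wrist force passes 120 N, or if a joint passes its speed limit or range.

ROBOT

A 6-joint arm with a two-finger parallel gripper is mounted at the origin on a cart in front of the work surface, level with it; the furniture and walls round the work are solid. World frame = base frame: x ahead of the robot, y to its left, z up, the work surface at z = 0. Lengths are in mm, angles in rad, forces in N, time in s.
With the tool pointing down it reaches from about 300 to 775 mm from the base axis. Payload 14.6 kg.
Tool frame: the origin (TCP) lies between the finger pads; the fingertips stand 22 mm ahead of it and the grasp point (between the pads) lies 3 mm ahead of it; z points along the fingers, y is the line along which they close (so a half turn about z gives the same grasp; the last joint's range is limited). The gripper opens to 85 mm and grips with 20 to 120 N. Pads are 22 mm wide; open, the fingers measure 114 mm over their backs; the gripper's body (76 mm by 85 mm) begins 54 mm behind the grasp point. The pads swing forward as they close: fully open they stand 13 mm farther back than shut.
Start: joints at [1.269, 0.3, 1.521, -0, 1.321, -0.067], TCP at [127.955, 534.899, 253.281] pointing down, gripper open.
Joint ranges: [-3.03, 3.03], [-0.79, 2.21], [0.23, 2.52], [-1.04, 4.18], [0, 3.07], [-2.55, 2.55]. Speed limits (rad/s): [2.22, 2.22, 2.57, 3.14, 3.14, 3.14].

INTERFACE

Orientations are given as a 3x3 rotation matrix whose columns are the frame's x, y, z axes.
In Python, from workcell import observe, cams, env gives the robot as it stands.
- The arm moves only by the tool drive_tool, never from a script. Its argument "series" is a list of rows, each a list of 7 numbers: the shift along the tool's x, y, z in m, then the turn, a rotation vector about the tool's x, y, z in degrees, then the closure, from -1 (fully open) to 1 (shut). A call has 1 to 20 rows; each row is the pose to reach, as a shift and turn from the pose commanded when the call began, along the tool's axes at that moment; what a row does not reach only later rows make up. A row lasts 1/10 s, in which the tool goes at most 50 mm and 8.59 degrees, less where a joint would pass 70% of its speed; a pose out of reach is approached as far as the arm can. A call with a gripper value outside its range is refused whole. The fingers move at their own pace and stop on an object; the grip force is fixed at half the most. Time passes only in rows, so rows that repeat a pose let the fingers close. It gives the time, the measured TCP pose, the force, the opening and the grip force at its end, in the units of the state.
- observe(): the state, without advancing time (a new reading comes with each control period).
- cams.snapshot(name): name is "scene" or "top"; returns the picture (480x640x3 uint8, red, green, blue); there is no depth.
- cams.camera_model(name): a dict with "fovy" (degrees; the focal length in pixels is half the picture's height over the tangent of half this angle, whatever the lens; pixels are square), "cx", "cy" (the principal point, pixels), "k1" (the pictures are not rectified: a ray, as slopes to the right and down, at radius r is drawn at 1 + k1 r^2 times it, then the intrinsics apply), "extrinsics" (4x4, takes a point from camera to world coordinates). Camera axes: x right, y down, z forward; pixel columns grow to the right and rows downward; lengths in mm; the calibration is good to about 2 mm. A picture is of the moment at which its call begins. camera_model takes no time and is no camera call.
- env.sign_off(): hands the job in; it is judged then, once.
The state is a dict: "t": time; "qpos": joint angles; "joint_velocities": joint speeds; "effort": joint torques, N m; "ee_pos": TCP position; "eef_rot": TCP orientation; "wrist_force": force on the tool from outside, world axes, zero at the start; "wrist_torque": the same for the moment, N m; "width": finger opening in mm; "finger_force": force on a finger pad.
Only numpy, scipy, OpenCV 4.12 (cv2) and the standard library are available. Lean on these libraries where they do the work, as an engineer would, in place of code of your own. Each camera call takes 0.05 s, during which the arm holds its last target. There are 200 camera calls.

## Working session

There is one attempt and no reset: what is moved stays moved. The work goes in short steps, Python scripts to look and compute and a tool call to move; the robot and the scene stay as the last step left them, time stands still between calls to the robot, and variables do not carry over. Pictures are saved under pics/ and viewed, at most 10 in all, crops included, and the job is handed in when it is done.

Besides the shell and the picture viewer there is one more tool, called as name(argument=value, ...), one argument or row to a line, values as JSON. drive_tool: Moves the arm, as the interface text tells. Its arguments: {"type":"object","properties":{"series":{"type":"array","items":{"type":"array","items":{"type":"number"}}}},"required":["series"]}

```bash
ls; mkdir -p pics; python3 - <<'E'
from workcell import observe,cams,env
import cv2
for n in("scene","top"):
    im=cams.snapshot(n); cv2.imwrite(f"pics/{n}0.png",im[:,:,::-1]); m=cams.camera_model(n); print(n,m)
s=observe(); print(s)
E
```

```text
pics
scene {'fovy': 49.95331349795515, 'cx': 316.23321596274826, 'cy': 245.8256158505909, 'k1': -0.03602767148995382, 'extrinsics': array([[ 8.59372203e-01, -3.33203170e-01,  3.87885375e-01,
         1.16715019e+02],
       [-5.10938627e-01, -5.89970072e-01,  6.25201594e-01,
        -6.44091114e+02],
       [ 2.05216093e-02, -7.35466492e-01, -6.77250251e-01,
         7.82013729e+02],
       [ 0.00000000e+00,  0.00000000e+00,  0.00000000e+00,
         1.00000000e+00]])}
top {'fovy': 43.048136126979294, 'cx': 309.1114147425127, 'cy': 239.13595252734822, 'k1': -0.09189893898174885, 'extrinsics': array([[ 4.80034792e-04, -9.94343841e-01,  1.06207791e-01,
         3.65092040e+02],
       [-9.99928119e-01, -1.74968219e-03, -1.18615161e-02,
        -1.82789065e+01],
       [ 1.19802554e-02, -1.06194463e-01, -9.94273207e-01,
         1.23362845e+03],
       [ 0.00000000e+00,  0.00000000e+00,  0.00000000e+00,
         1.00000000e+00]])}
{'t': 0.1, 'qpos': array([ 1.26939982e+00,  3.00405715e-01,  1.52151990e+00,  6.12664096e-05,
        1.32071570e+00, -6.66044865e-02]), 'joint_velocities': array([ 0.00033108, -0.00227909, -0.00119792,  0.00054583,  0.00047497,
        0.00188041]), 'effort': array([ 1.17054053e-03, -5.44374776e+01, -3.62366045e+01, -6.07060565e-05,
        3.01340093e-03,  1.39124211e-05]), 'ee_pos': array([127.88832196, 534.7297958 , 252.78305355]), 'eef_rot': array([[-9.72559188e-01,  2.32655304e-01, -3.67985488e-04],
       [ 2.32655560e-01,  9.72558699e-01, -9.83773635e-04],
       [ 1.29007333e-04, -1.04239196e-03, -9.99999448e-01]]), 'wrist_force': array([ 0.58422444,  0.66013742, -0.157561  ]), 'wrist_torque': array([0.01515987, 0.05430011, 0.02408584]), 'finger_force': 0.0, 'width': 85.18962065929375}
```

View pics/scene0.png

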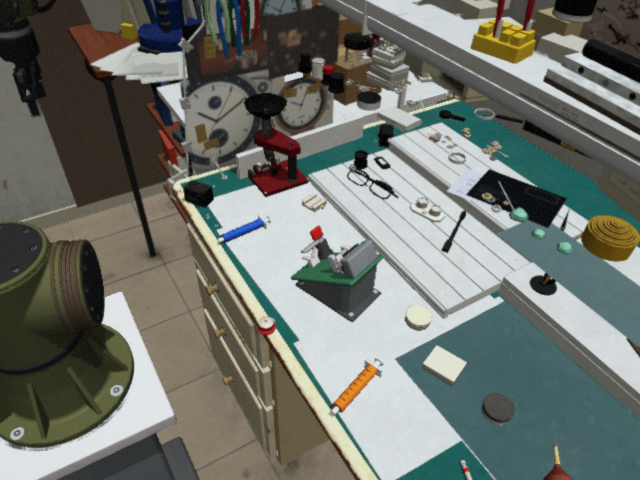

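View pics/top0.png

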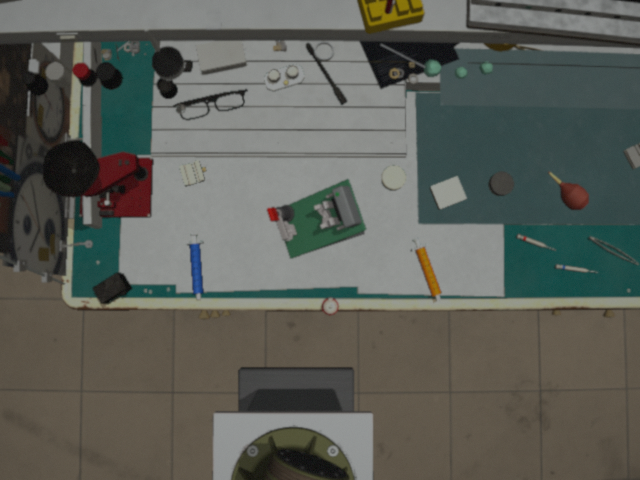

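The scene picture shows the red knob near (316,233), the amber syringe from (335,410) to (378,365) and the pump at (340,275). In the top view the knob is at (273,214), the deck corners at about (290,257), (268,207), (347,180) and (366,229), and the amber syringe runs from its nose at (437,297) to its flange at (417,240).

```bash
cat > h.py <<'E'
import numpy as np, cv2
from scipy.spatial.transform import Rotation as Ro
from workcell import observe,cams,env
def K(m):
    f=240/np.tan(np.radians(m["fovy"]/2)); return f
def ray(m,px):
    p=(np.atleast_2d(px).astype(float)-[m["cx"],m["cy"]])/K(m); s=p.copy()
    for _ in range(10): s=p/(1+m["k1"]*(s**2).sum(1,keepdims=True))
    E=m["extrinsics"]; d=np.c_[s,np.ones(len(s))]@E[:3,:3].T
    return E[:3,3],d
def proj(m,P):
    E=m["extrinsics"]; c=(np.atleast_2d(P)-E[:3,3])@E[:3,:3]; s=c[:,:2]/c[:,2:]
    return s*(1+m["k1"]*(s**2).sum(1,keepdims=True))*K(m)+[m["cx"],m["cy"]]
def onplane(m,px,p0,n):
    o,d=ray(m,px); return o+d*(((p0-o)@n)/(d@n))[:,None]
def tri(m1,p1,m2,p2):
    o1,d1=ray(m1,p1);o2,d2=ray(m2,p2);d1=d1[0]/np.linalg.norm(d1);d2=d2[0]/np.linalg.norm(d2)
    A=np.c_[d1,-d2];t=np.linalg.lstsq(A,o2-o1,rcond=None)[0]
    a,b=o1+t[0]*d1,o2+t[1]*d2; return (a+b)/2,np.linalg.norm(a-b)
def mask(im,lo,hi,box=None):
    h=cv2.cvtColor(im,cv2.COLOR_RGB2HSV); k=cv2.inRange(h,np.array(lo),np.array(hi))
    if box: b=np.zeros_like(k);x0,y0,x1,y1=box;b[y0:y1,x0:x1]=1;k=k*b
    n,l,st,c=cv2.connectedComponentsWithStats(k)
    if n<2: return k
    return np.uint8(l==1+st[1:,4].argmax())*255
def px(k): return np.argwhere(k)[:,::-1].astype(float)
def deckR(yaw):
    u=np.array([np.cos(yaw),np.sin(yaw),0]);k=np.array([0,0,1.]);c,s=np.cos(np.pi/6),.5
    x=c*u+s*k;z=-s*u+c*k;return np.c_[x,np.cross(z,x),z]
E
python3 - <<'E'
from h import *
ms,mt=cams.camera_model("scene"),cams.camera_model("top")
s,t=[cv2.imread(f"pics/{n}0.png")[:,:,::-1].copy() for n in("scene","top")]
rs=px(mask(s,(0,150,120),(6,255,255),(295,215,340,250)))
rt=px(mask(t,(0,150,90),(6,255,255),(255,195,300,235)))
print(len(rs),rs.mean(0),np.ptp(rs,0),len(rt),rt.mean(0),np.ptp(rt,0)); kn,e=tri(ms,rs.mean(0),mt,rt.mean(0)); print("knob",kn,e)
g=px(mask(t,(50,80,40),(85,255,255),(255,170,375,265))).astype(np.float32)
hull=cv2.convexHull(g)[:,0]; print(len(g),hull.min(0),hull.max(0))
yaw=np.radians(-70)
for i in range(8):
    R=deckR(yaw);O=kn-R@[-43,36,25]
    P=(onplane(mt,hull,O+R@[0,0,-30],R[:,2])-O)@R
    rc=cv2.minAreaRect(P[:,:2].astype(np.float32)); 
    b=cv2.boxPoints(rc); a=(rc[2]+45)%90-45; yaw+=np.radians(a)
print("yaw",np.degrees(yaw),"O",O); print(rc, P.min(0),P.max(0))
for m,im,n in((ms,s,"s"),(mt,t,"t")):
    q=px(mask(im,(8,130,90),(22,255,255),(320,230,450,420))); W=onplane(m,q,np.array([0,0,11.]),np.array([0,0,1.]))
    (cx,cy),wh,an=cv2.minAreaRect(W[:,:2].astype(np.float32)); c,sv,v=np.linalg.svd(W[:,:2]-W[:,:2].mean(0),full_matrices=False)
    print(n,len(q),"mid",cx,cy,wh,W.mean(0),np.degrees(np.arctan2(v[0,1],v[0,0])))
o=lambda im,b:cv2.resize(im[b[1]:b[3],b[0]:b[2]],(400,300),interpolation=cv2.INTER_CUBIC)
M=np.vstack([np.hstack([o(s,(280,210,400,300)+()),o(s,(320,340,400,400+20))]),np.hstack([o(t,(250,170,370,260)),o(t,(380,230,480,305))])])
cv2.imwrite("pics/crop1.png",M[:,:,::-1])
E
```

```text
99 [316.22222222 232.72727273] [11. 13.] 89 [272.78651685 213.76404494] [ 9. 11.]
knob [537.53586542  37.13028634  81.53887605] 1.5570869181763538
2117 [287. 180.] [364. 256.]
yaw -71.09126049626616 O [519.59710522 -21.59090397  81.38824095]
((17.152587890625, -2.162982940673828), (170.58555603027344, 101.14715576171875), 2.321116653547506e-06) [-68.14019319 -52.73656121 -30.        ] [102.44536936  48.41060349 -30.        ]
s 629 mid 435.08172607421875 -270.4631652832031 (107.05967712402344, 21.87177276611328) [ 434.75133837 -271.31844775   11.        ] -160.5544642269921
t 441 mid 430.5508728027344 -273.3839111328125 (98.74127960205078, 18.560823440551758) [ 430.32707351 -273.53498882   11.        ] -160.90228270273403
```

View pics/crop1.png

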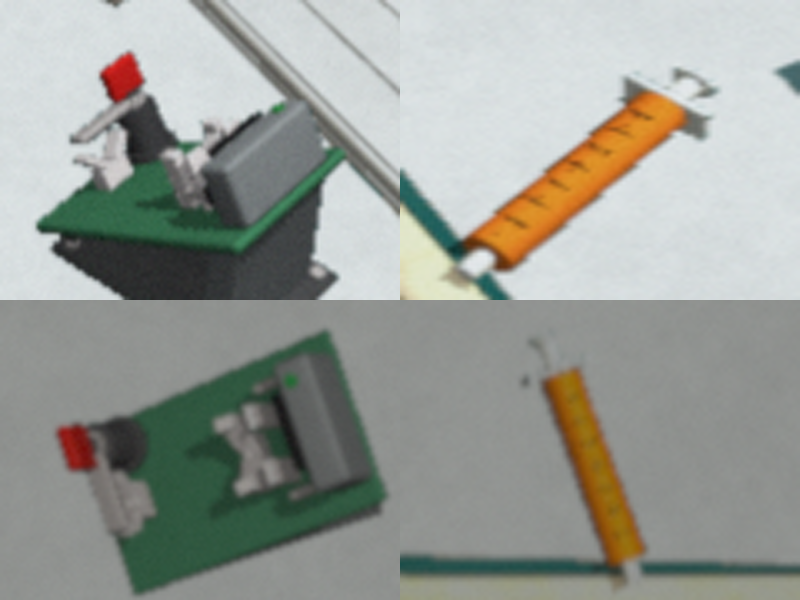

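```bash
cat >> h.py <<'E'
D=deckR(np.radians(-71.1)); KN=np.array([537.5,37.1,80.2]); O=KN-D@[-43,36,25]
RK=np.c_[-D[:,1],-D[:,0],-D[:,2]]
def delta(p,R):
    s=observe(); A=s["eef_rot"]
    sh=A.T@(np.asarray(p)-s["ee_pos"])/1000; rv=np.degrees(Ro.from_matrix(A.T@R).as_rotvec())
    print("shift",sh.round(4),"rot",rv.round(2),"t",round(s["t"],2),"q",s["qpos"].round(2)); return sh,rv
E
python3 - <<'E'
from h import *
print(O,RK); delta(KN+70*D[:,2],RK)
E
```

```text
[519.55228546 -21.6184541   80.04936491] [[-0.94608536 -0.28052071  0.16195871]
 [-0.32391742  0.81933395 -0.47304268]
 [-0.         -0.5        -0.8660254 ]]
shift [-0.4954 -0.359   0.1123] rot [ 29.14  -8.49 -31.6 ] t 0.1 q [ 1.27  0.3   1.52  0.    1.32 -0.07]
```

drive_tool(
  series=[
    [-0.25, -0.18, 0, 10, -3, -10, 0.1],
    [-0.25, -0.18, 0, 10, -3, -10, 0.1],
    [-0.25, -0.18, 0, 10, -3, -10, 0.1],
    [-0.25, -0.18, 0, 10, -3, -10, 0.1],
    [-0.25, -0.18, 0, 10, -3, -10, 0.1],
    [-0.25, -0.18, 0, 10, -3, -10, 0.1],
    [-0.495, -0.359, 0.09, 29.14, -8.49, -31.6, 0.1],
    [-0.495, -0.359, 0.09, 29.14, -8.49, -31.6, 0.1],
    [-0.495, -0.359, 0.09, 29.14, -8.49, -31.6, 0.1],
    [-0.495, -0.359, 0.09, 29.14, -8.49, -31.6, 0.1],
    [-0.495, -0.359, 0.09, 29.14, -8.49, -31.6, 0.1],
    [-0.495, -0.359, 0.09, 29.14, -8.49, -31.6, 0.1],
    [-0.495, -0.359, 0.1123, 29.14, -8.49, -31.6, 0.1],
    [-0.4954, -0.359, 0.1123, 29.14, -8.49, -31.6, 0.1],
    [-0.4954, -0.359, 0.1123, 29.14, -8.49, -31.6, 0.1],
    [-0.4954, -0.359, 0.1123, 29.14, -8.49, -31.6, 0.1],
  ],
)

```text
t: 1.7
ee_pos: [526.2, 71.3, 141.8]
eef_rot: [[-0.946, -0.281, 0.164], [-0.325, 0.82, -0.472], [-0.002, -0.499, -0.866]]
wrist_force: [-0.5, -0.1, -1.0]
width: 38.5
finger_force: 0.0
```

```bash
python3 - <<'E'
from h import *
delta(KN+11*D[:,2],RK); print(observe()["width"])
s,t=cams.snapshot("scene"),cams.snapshot("top")
M=np.hstack([cv2.resize(s[130:310,260:420],(400,450)),cv2.resize(t[140:275,230:350],(400,450))]);cv2.imwrite("pics/p2.png",M[:,:,::-1])
E
```

```text
shift [ 0.0005 -0.0004  0.0604] rot [0.04 0.11 0.  ] t 1.7 q [ 0.28  0.4   1.74 -0.61  1.05 -1.3 ]
38.476725063873545
```

View pics/p2.png

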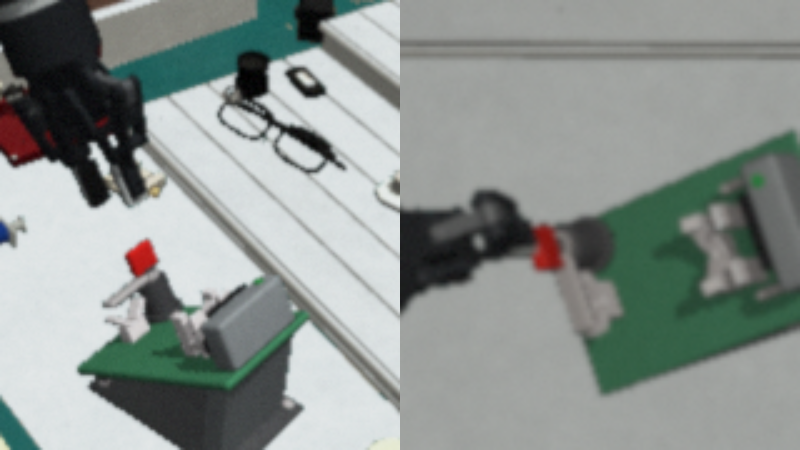

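Gripper sits on the knob's axis, open, tips at about (110,198) above the knob (140,257) in the left crop. Descending and closing.

drive_tool(
  series=[
    [0, 0, 0.02, 0, 0, 0, 0.1],
    [0, 0, 0.04, 0, 0, 0, 0.1],
    [0, 0, 0.05, 0, 0, 0, 0.1],
    [0, 0, 0.06, 0, 0, 0, 0.1],
    [0, 0, 0.06, 0, 0, 0, 0.1],
    [0, 0, 0.06, 0, 0, 0, 0.3],
    [0, 0, 0.06, 0, 0, 0, 0.5],
    [0, 0, 0.06, 0, 0, 0, 0.65],
    [0, 0, 0.06, 0, 0, 0, 0.8],
    [0, 0, 0.06, 0, 0, 0, 1],
    [0, 0, 0.06, 0, 0, 0, 1],
    [0, 0, 0.06, 0, 0, 0, 1],
  ],
)

```text
t: 3.0
ee_pos: [535.8, 43.4, 89.1]
eef_rot: [[-0.946, -0.281, 0.163], [-0.325, 0.82, -0.471], [-0.002, -0.498, -0.867]]
wrist_force: [-4.5, 10.7, 2.2]
width: 8.6
finger_force: 61.7
```

```bash
python3 - <<'E'
from h import *
s=observe(); print(delta(KN+11*D[:,2],RK)); print("F tool",s["eef_rot"].T@s["wrist_force"],s["wrist_torque"],s["width"],s["finger_force"])
a,b=cams.snapshot("scene"),cams.snapshot("top")
M=np.hstack([cv2.resize(a[130:310,260:420],(400,450)),cv2.resize(b[140:275,230:350],(400,450))]);cv2.imwrite("pics/p3.png",M[:,:,::-1])
E
```

```text
shift [ 0.0005 -0.0012 -0.    ] rot [ 0.13  0.1  -0.01] t 3.0 q [ 0.22  0.49  1.77 -0.66  0.94 -1.27]
(array([ 4.73697543e-04, -1.16817194e-03, -3.28873353e-05]), array([ 0.12963759,  0.10429455, -0.00644184]))
F tool [ 0.7489304   8.93674979 -7.62932342] [ 1.71505593  0.69881486 -0.11908991] 8.614183958633282 61.673529893159866
```

View pics/p3.png

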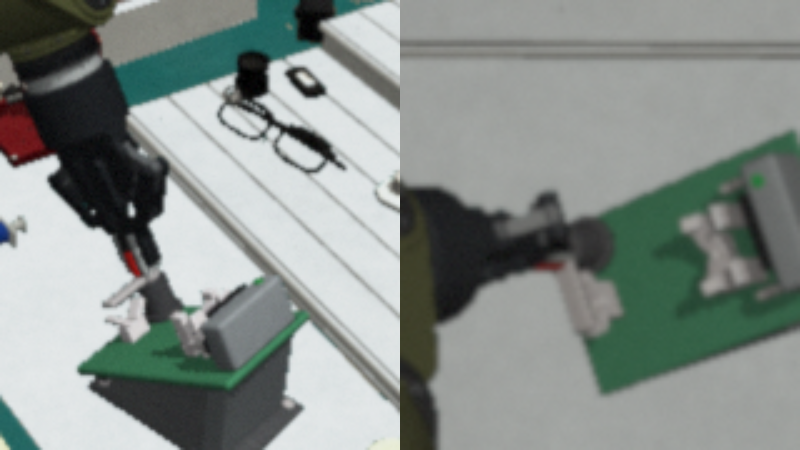

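Knob gripped (8.6 mm). Lift and turn.

drive_tool(
  series=[
    [0, 0.001, -0.005, 0, 0, 0, 1],
    [0, 0.001, -0.01, 0, 0, 0, 1],
    [0, 0.001, -0.015, 0, 0, 0, 1],
    [0, 0.001, -0.0195, 0, 0, 0, 1],
    [0, 0.001, -0.0195, 0, 0, 0, 1],
    [0, 0.001, -0.0195, 0, 0, 0, 1],
  ],
)

```text
t: 3.7
ee_pos: [532.7, 52.2, 105.3]
eef_rot: [[-0.946, -0.281, 0.163], [-0.324, 0.82, -0.472], [-0.001, -0.499, -0.866]]
wrist_force: [6.5, -1.9, -9.6]
width: 9.1
finger_force: 72.6
```

```bash
python3 - <<'E'
from h import *
s=observe(); delta(KN+11*D[:,2],RK); print("F tool",s["eef_rot"].T@s["wrist_force"],s["wrist_torque"],s["width"])
E
```

```text
shift [ 0.0004 -0.0012  0.0187] rot [ 0.05  0.07 -0.01] t 3.7 q [ 0.24  0.46  1.76 -0.64  0.97 -1.28]
F tool [-5.4749502   1.37175685 10.26992986] [ 0.65164636 -0.6563413   0.40196943] 9.084792165468814
```

drive_tool(
  series=[
    [0, 0, 0, 0, 0, 6, 1],
    [0, 0, 0, 0, 0, 12, 1],
    [0, 0, 0, 0, 0, 18, 1],
    [0, 0, 0, 0, 0, 24, 1],
    [0, 0, 0, 0, 0, 30, 1],
    [0, 0, 0, 0, 0, 36, 1],
    [0, 0, 0, 0, 0, 42, 1],
    [0, 0, 0, 0, 0, 48, 1],
    [0, 0, 0, 0, 0, 54, 1],
    [0, 0, 0, 0, 0, 60, 1],
    [0, 0, 0, 0, 0, 66, 1],
    [0, 0, 0, 0, 0, 72, 1],
    [0, 0, 0, 0, 0, 76, 1],
    [0, 0, 0, 0, 0, 76, 1],
    [0, 0, 0, 0, 0, 76, 1],
  ],
)

```text
t: 5.2
ee_pos: [532.7, 52.6, 104.9]
eef_rot: [[-0.501, 0.85, 0.163], [0.717, 0.513, -0.471], [-0.484, -0.119, -0.867]]
wrist_force: [6.8, 1.6, -11.3]
width: 8.6
finger_force: 69.4
```

```bash
python3 - <<'E'
from h import *
s=observe(); delta(KN+11*D[:,2],RK); print("F tool",s["eef_rot"].T@s["wrist_force"],s["wrist_torque"],s["width"]); print("deck pos rel knob",D.T@(s["ee_pos"]-KN))
a,b=cams.snapshot("scene"),cams.snapshot("top")
M=np.hstack([cv2.resize(a[130:310,260:420],(400,450)),cv2.resize(b[140:275,230:350],(400,450))]);cv2.imwrite("pics/p4.png",M[:,:,::-1])
E
```

```text
shift [-0.0015 -0.0009  0.0185] rot [ 1.3e-01  1.0e-02 -7.6e+01] t 5.2 q [ 0.24  0.46  1.76 -0.64  0.97  0.05]
F tool [ 3.2370712   7.92239765 10.16503323] [ 1.35665453 -0.61710034  0.53446211] 8.64736745878785
deck pos rel knob [-1.66134632  0.44362028 29.48184857]
```

View pics/p4.png

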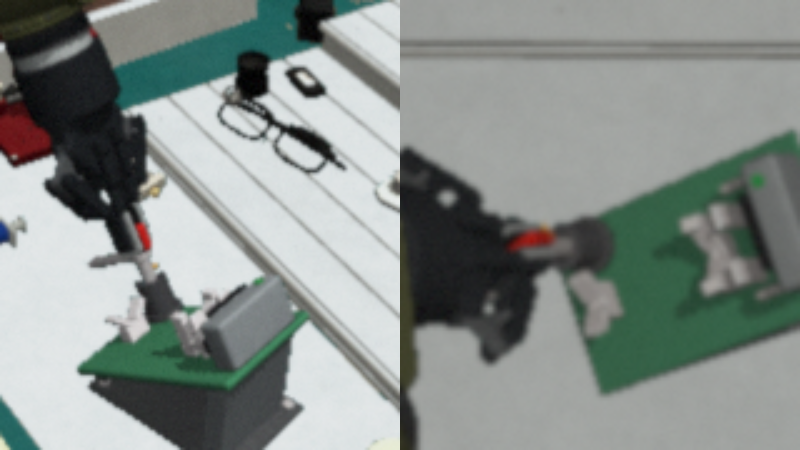

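drive_tool(
  series=[
    [0, 0.001, 0.003, 0, 0, 76, 1],
    [0, 0.001, 0.003, 0, 0, 0, 1],
  ],
)

```text
t: 5.5
ee_pos: [533.5, 51.0, 101.9]
eef_rot: [[-0.488, 0.858, 0.161], [0.725, 0.501, -0.473], [-0.486, -0.114, -0.866]]
wrist_force: [1.5, -3.0, -10.1]
width: 9.2
finger_force: 67.9
```

A stray 76° turn slipped into that first row. It was undone in the next one and the arm is now about 1° past. Lowering on with no turn.

drive_tool(
  series=[
    [0, 0, 0.002, 0, 0, 0, 1],
    [0, 0, 0.0035, 0, 0, 0, 1],
    [0, 0, 0.0035, 0, 0, 0, 1],
    [0, 0, 0.0035, 0, 0, 0, 1],
  ],
)

```text
t: 5.9
ee_pos: [533.9, 49.7, 99.6]
eef_rot: [[-0.499, 0.851, 0.161], [0.718, 0.511, -0.472], [-0.485, -0.12, -0.867]]
wrist_force: [-5.1, 1.6, -1.9]
width: 9.0
finger_force: 69.6
```

```bash
python3 - <<'E'
from h import *
s=observe(); delta(KN+11*D[:,2],RK); print("F tool",s["eef_rot"].T@s["wrist_force"],s["wrist_torque"],s["width"]); print("deck pos rel knob",D.T@(s["ee_pos"]-KN))
E
```

```text
shift [-0.0014 -0.0011  0.0123] rot [ 3.000e-02 -6.000e-02 -7.615e+01] t 5.9 q [ 0.23  0.47  1.76 -0.65  0.96  0.05]
F tool [ 4.59374926 -3.30543414  0.04527593] [ 0.51783921  0.86238903 -0.29888051] 8.96237827144522
deck pos rel knob [-1.63271031  0.71112547 23.33860516]
```

drive_tool(
  series=[
    [0, 0, 0, 0, 0, 0, 0.6],
    [0, 0, 0, 0, 0, 0, 0.3],
    [0, 0, 0, 0, 0, 0, 0.1],
    [0, 0, 0, 0, 0, 0, 0.1],
    [0, 0, 0, 0, 0, 0, 0.1],
    [0, 0, -0.03, 0, 0, 0, 0.1],
    [0, 0, -0.07, 0, 0, 0, 0.1],
    [0, 0, -0.11, 0, 0, 0, 0.1],
    [0, 0, -0.11, 0, 0, 0, 0.1],
  ],
)

```text
t: 6.8
ee_pos: [517.6, 103.7, 199.4]
eef_rot: [[-0.499, 0.85, 0.169], [0.717, 0.515, -0.47], [-0.486, -0.113, -0.866]]
wrist_force: [0.2, 0.2, -0.5]
width: 38.1
finger_force: 0.0
```

```bash
cat >> h.py <<'E'
O=O+D@[-1.3,.6,0]
SY=np.array([432,-272.,11]); ys=np.radians(19.3)
RP=np.c_[[np.cos(ys),np.sin(ys),0],[-np.sin(ys),np.cos(ys),0],[0,0,1.]]
RP=np.c_[RP[:,1],RP[:,1],-RP[:,2]]; RP[:,0]=np.cross(RP[:,1],RP[:,2])
E
python3 - <<'E'
from h import *
delta([480,-120,260],RP); delta(SY+[0,0,110],RP); print(observe()["width"])
a=cams.snapshot("top");b=cams.snapshot("scene")
cv2.imwrite("pics/p5.png",np.hstack([cv2.resize(b[200:335,280:400],(400,450)),cv2.resize(a[165:277,250:350],(400,450))])[:,:,::-1])
E
```

```text
shift [-0.1711 -0.1539  0.0463] rot [-25.16  20.18 -74.55] t 6.8 q [ 0.34  0.33  1.69 -0.57  1.18  0.  ]
shift [-0.1886 -0.2573  0.23  ] rot [-25.16  20.18 -74.55] t 6.8 q [ 0.34  0.33  1.69 -0.57  1.18  0.  ]
38.13310371119116
```

View pics/p5.png

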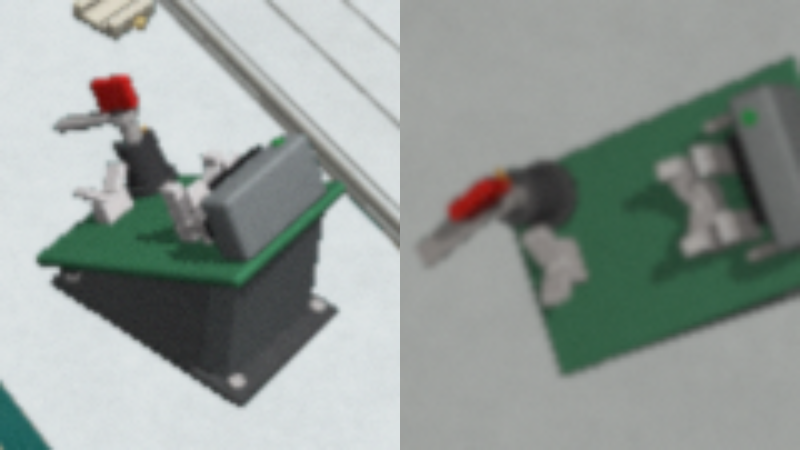

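The bar is now aside, pointing downhill beside the cradle, and the knob is free. Moving to hover over the amber syringe.

drive_tool(
  series=[
    [-0.1711, -0.1539, 0.0463, -25.16, 20.18, -74.55, -0.1],
    [-0.1711, -0.1539, 0.0463, -25.16, 20.18, -74.55, -0.1],
    [-0.1711, -0.1539, 0.0463, -25.16, 20.18, -74.55, -0.1],
    [-0.1711, -0.1539, 0.0463, -25.16, 20.18, -74.55, -0.1],
    [-0.1711, -0.1539, 0.0463, -25.16, 20.18, -74.55, -0.1],
    [-0.1711, -0.1539, 0.0463, -25.16, 20.18, -74.55, -0.1],
    [-0.1711, -0.1539, 0.0463, -25.16, 20.18, -74.55, -0.1],
    [-0.1886, -0.2573, 0.23, -25.16, 20.18, -74.55, -0.1],
    [-0.1886, -0.2573, 0.23, -25.16, 20.18, -74.55, -0.1],
    [-0.1886, -0.2573, 0.23, -25.16, 20.18, -74.55, -0.1],
    [-0.1886, -0.2573, 0.23, -25.16, 20.18, -74.55, -0.1],
    [-0.1886, -0.2573, 0.23, -25.16, 20.18, -74.55, -0.1],
    [-0.1886, -0.2573, 0.23, -25.16, 20.18, -74.55, -0.1],
    [-0.1886, -0.2573, 0.23, -25.16, 20.18, -74.55, -0.1],
    [-0.1886, -0.2573, 0.23, -25.16, 20.18, -74.55, -0.1],
  ],
)

```text
t: 8.4
ee_pos: [429.8, -273.8, 118.2]
eef_rot: [[-0.945, -0.328, -0.007], [-0.328, 0.945, -0.003], [0.007, -0.0, -1.0]]
wrist_force: [-0.8, 0.1, -0.7]
width: 47.0
finger_force: 0.0
```

```bash
python3 - <<'E'
from h import *
delta(SY+[0,0,13.5],RP); print(observe()["width"],proj(cams.camera_model("scene"),observe()["ee_pos"]+[0,0,-22]))
b=cams.snapshot("scene")
cv2.imwrite("pics/p6.png",cv2.resize(b[290:425,300:420],(600,600))[:,:,::-1])
E
```

```text
shift [-0.0034  0.001   0.0937] rot [-0.02 -0.42 -0.13] t 8.4 q [-0.64  0.37  1.77 -0.01  1.01 -2.54]
47.03137026786524 [[357.60341391 360.07152107]]
```

View pics/p6.png

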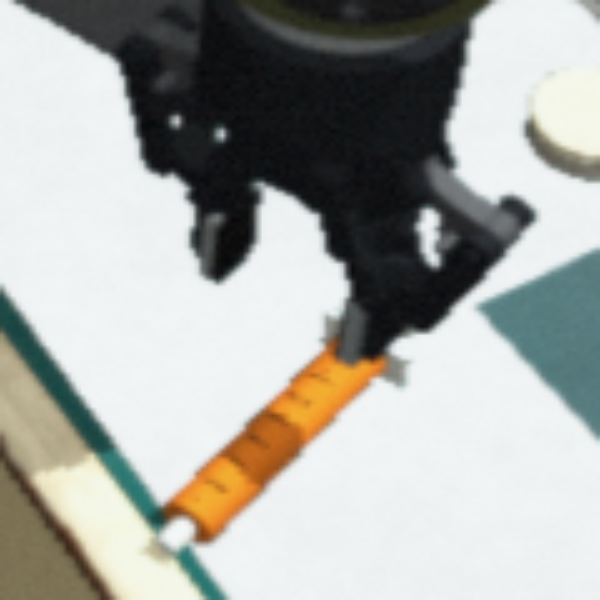

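drive_tool(
  series=[
    [-0.003, 0.001, 0.0, 0, 0, 4, -0.1],
    [-0.003, 0.001, 0.03, 0, 0, 4, -0.1],
    [-0.003, 0.001, 0.06, 0, 0, 4, -0.1],
    [-0.003, 0.001, 0.08, 0, 0, 4, -0.1],
    [-0.003, 0.001, 0.0935, 0, 0, 4, -0.1],
    [-0.003, 0.001, 0.0935, 0, 0, 4, -0.1],
    [-0.003, 0.001, 0.0935, 0, 0, 4, -0.1],
  ],
)

```text
t: 9.15
ee_pos: [432.0, -272.5, 25.4]
eef_rot: [[-0.965, -0.262, -0.006], [-0.262, 0.965, -0.003], [0.007, -0.002, -1.0]]
wrist_force: [-0.5, 0.2, 0.1]
width: 46.8
finger_force: 0.0
```

```bash
python3 - <<'E'
from h import *
delta(SY+[0,0,13.5],RP); print(observe()["width"])
b=cams.snapshot("scene")
cv2.imwrite("pics/p7.png",cv2.resize(b[300:435,300:420],(600,600))[:,:,::-1])
E
```

```text
shift [-0.0001  0.0005  0.0009] rot [-0.07 -0.39 -4.09] t 9.15 q [-0.63  0.53  1.8  -0.01  0.81 -2.46]
46.77335014859273
```

View pics/p7.png

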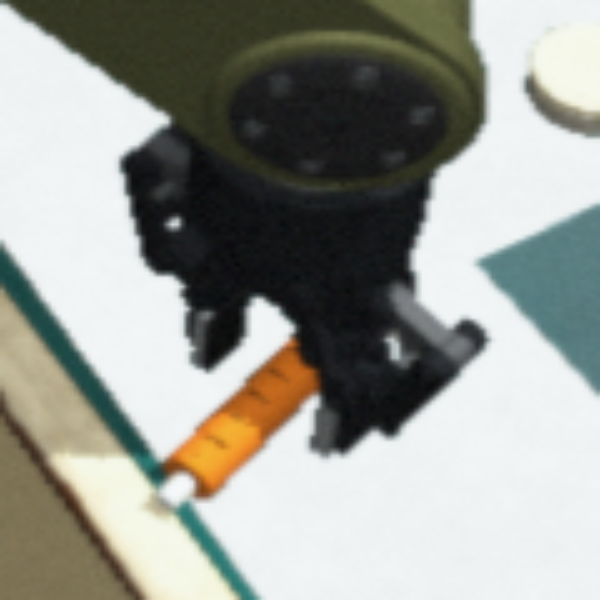

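The fingers straddle the barrel in the picture, tips at (205,360) and (325,445). Close and lift.

drive_tool(
  series=[
    [0, 0, 0.0, 0, 0, 0, 0.1],
    [0, 0, 0, 0, 0, 0, 0.3],
    [0, 0, 0, 0, 0, 0, 0.45],
    [0, 0, 0, 0, 0, 0, 0.6],
    [0, 0, 0, 0, 0, 0, 1],
    [0, 0, 0, 0, 0, 0, 1],
    [0, 0, 0, 0, 0, 0, 1],
    [0, 0, 0, 0, 0, 0, 1],
  ],
)

```text
t: 10.0
ee_pos: [431.9, -272.8, 25.3]
eef_rot: [[-0.965, -0.262, -0.006], [-0.262, 0.965, -0.003], [0.007, -0.002, -1.0]]
wrist_force: [-1.9, 1.0, 8.1]
width: 19.7
finger_force: 57.2
```

drive_tool(
  series=[
    [0, 0, -0.02, 0, 0, 0, 1],
    [0, 0, -0.05, 0, 0, 0, 1],
    [0, 0, -0.09, 0, 0, 0, 1],
    [0, 0, -0.13, 0, 0, 0, 1],
    [0, 0, -0.17, 0, 0, 0, 1],
    [0, 0, -0.21, 0, 0, 0, 1],
    [0, 0, -0.21, 0, 0, 0, 1],
    [0, 0, -0.21, 0, 0, 0, 1],
  ],
)

```text
t: 10.8
ee_pos: [433.0, -271.9, 234.9]
eef_rot: [[-0.965, -0.262, -0.006], [-0.262, 0.965, -0.003], [0.007, -0.002, -1.0]]
wrist_force: [1.0, 0.4, -2.0]
width: 19.7
finger_force: 57.9
```

```bash
cat >> h.py <<'E'
RL=np.c_[-D[:,0],D[:,1],-D[:,2]]
E
python3 - <<'E'
from h import *
delta(O+170*D[:,2],RL); delta(O+84*D[:,2],RL); print(O)
E
```

```text
shift [-0.1442  0.3049  0.0068] rot [ 22.2  -24.3   84.26] t 10.8 q [-0.63  0.23  1.65 -0.01  1.26 -2.46]
shift [-0.1475  0.2621  0.0814] rot [ 22.2  -24.3   84.26] t 10.8 q [-0.63  0.23  1.65 -0.01  1.26 -2.46]
[519.75525975 -20.35896951  79.39936491]
```

drive_tool(
  series=[
    [-0.05, 0.1, 0.0, 7, -8, 28, 1],
    [-0.05, 0.1, 0.0, 7, -8, 28, 1],
    [-0.05, 0.1, 0.0, 7, -8, 28, 1],
    [-0.1442, 0.3049, 0.0068, 22.2, -24.3, 84.26, 1],
    [-0.1442, 0.3049, 0.0068, 22.2, -24.3, 84.26, 1],
    [-0.1442, 0.3049, 0.0068, 22.2, -24.3, 84.26, 1],
    [-0.1442, 0.3049, 0.0068, 22.2, -24.3, 84.26, 1],
    [-0.1442, 0.3049, 0.0068, 22.2, -24.3, 84.26, 1],
    [-0.1442, 0.3049, 0.0068, 22.2, -24.3, 84.26, 1],
    [-0.1442, 0.3049, 0.0068, 22.2, -24.3, 84.26, 1],
    [-0.1442, 0.3049, 0.0068, 22.2, -24.3, 84.26, 1],
    [-0.1442, 0.3049, 0.0068, 22.2, -24.3, 84.26, 1],
    [-0.1475, 0.2621, 0.0814, 22.2, -24.3, 84.26, 1],
    [-0.1475, 0.2621, 0.0814, 22.2, -24.3, 84.26, 1],
    [-0.1475, 0.2621, 0.0814, 22.2, -24.3, 84.26, 1],
    [-0.1475, 0.2621, 0.0814, 22.2, -24.3, 84.26, 1],
  ],
)

```text
t: 12.4
ee_pos: [505.7, 19.4, 151.3]
eef_rot: [[-0.282, 0.946, 0.159], [0.82, 0.324, -0.473], [-0.499, -0.003, -0.867]]
wrist_force: [-0.6, 0.1, -0.5]
width: 20.2
finger_force: 57.8
```

```bash
cat >> h.py <<'E'
O=O-D@[-1.3,.6,0]+1.5*np.array([-.324,.946,0])+.6*D[:,1]
E
python3 - <<'E'
from h import *
delta(O+84*D[:,2],RL); s=observe(); T=s["eef_rot"]
out=[]
for n in("scene","top"):
    im=cams.snapshot(n);m=cams.camera_model(n); c=s["ee_pos"]+14.3*T[:,2]; ax=-T[:,0]
    p=proj(m,c)[0]; k=mask(im,(5,130,60),(24,255,255),(int(p[0])-70,int(p[1])-70,int(p[0])+70,int(p[1])+70)); h=cv2.cvtColor(im,cv2.COLOR_RGB2HSV)
    k=cv2.inRange(h,np.array((6,130,60)),np.array((24,255,255))); b=np.zeros_like(k); x,y=p.astype(int); b[y-70:y+70,x-70:x+70]=255; q=px(k&b)
    a,bb=proj(m,np.array([c-50*ax,c+50*ax])); d=(bb-a); L=np.linalg.norm(d); d/=L
    w=(q-a)@d*100/L-50; v=(q-a)@np.array([-d[1],d[0]])*100/L
    print(n,"along",np.percentile(w,[0,1,2,98,99,100]).round(1),"across",np.percentile(v,[1,50,99]).round(1),len(q),"L",L, "mid",p)
    out.append(cv2.resize(im[y-50:y+85,x-60:x+60],(400,450)))
    # direction
    for lo,hi in((-45,-20),(20,45)): print(lo,np.median(v[(w>lo)&(w<hi)]).round(2))
cv2.imwrite("pics/p8.png",np.hstack(out)[:,:,::-1])
E
```

```text
shift [-0.0006  0.0004 -0.0014] rot [-0.16 -0.09  0.06] t 12.4 q [ 0.18  0.32  1.83 -0.62  1.01  0.2 ]
scene along [-59.7 -59.6 -56.8  34.1  37.   42.9] across [-19.2  -1.9  15.3] 214 L 34.22550610606891 mid [309.77148221 222.67798249]
-45 3.23
20 -4.44
top along [-31.1 -29.  -26.8  42.   42.8  43.6] across [-39.2  -2.1  10.7] 369 L 48.38155529754356 mid [284.87469878 224.8745263 ]
-45 -4.19
20 -1.57
```

View pics/p8.png

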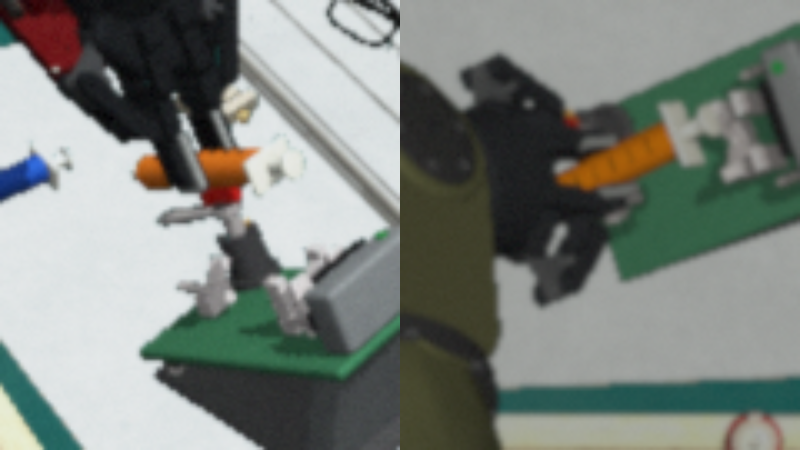

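In the last crop the gripped syringe hovers over the cradle: nose left (140,175), flange right (270,165), with the bar still aside. That was my tenth picture, so from here I check by numbers. First, the syringe's pitch in the grip.

```bash
python3 - <<'E'
from h import *
s=observe(); T=s["eef_rot"]
for n in("scene","top"):
    im=cams.snapshot(n);m=cams.camera_model(n); c=s["ee_pos"]+14.3*T[:,2]; ax=-T[:,0]
    h=cv2.cvtColor(im,cv2.COLOR_RGB2HSV); k=cv2.inRange(h,np.array((7,130,60)),np.array((24,255,255)))
    a,b=proj(m,np.array([c-50*ax,c+50*ax])); x0,x1=int(a[0])-8,int(b[0])+8
    E=m["extrinsics"]; view=c-E[:3,3]; nrm=np.cross(ax,view); nrm/=np.linalg.norm(nrm)
    e=[proj(m,np.array([c+sg*11*nrm+w*ax for w in(-50,50)])) for sg in(1,-1)]
    print(n,"axis px",a.round(1),b.round(1),"ends edges",[z.round(1).tolist() for z in e])
    for x in range(x0,x1,2):
        r=np.where(k[int(min(a[1],b[1]))-25:int(max(a[1],b[1]))+25,x])[0]+int(min(a[1],b[1]))-25
        if len(r): print(x,r.min(),r.max(),len(r),end=" | ")
    print()
E
```

```text
scene axis px [293.5 222. ] [327.7 221.4] ends edges [[[293.4, 216.5], [327.6, 215.5]], [[293.6, 227.5], [327.8, 227.3]]]
291 219 224 6 | 293 218 226 9 | 295 218 226 9 | 297 219 226 8 | 299 225 226 2 | 309 216 219 4 | 311 216 224 9 | 313 215 226 12 | 315 215 226 12 | 317 216 226 11 | 319 215 226 12 | 321 216 225 10 | 323 216 217 2 | 325 216 216 1 | 
top axis px [262.7 233.6] [307.3 214.7] ends edges [[[260.4, 228.1], [304.9, 209.0]], [[265.0, 239.1], [309.7, 220.4]]]
270 227 227 1 | 272 226 229 4 | 274 208 229 7 | 276 209 229 8 | 278 221 230 10 | 280 221 230 10 | 282 220 230 11 | 284 219 229 11 | 286 218 228 11 | 288 217 228 12 | 290 216 228 13 | 292 215 227 13 | 294 214 226 13 | 296 213 225 13 | 298 212 224 13 | 300 211 223 13 | 302 211 222 12 | 304 215 221 7 |
```

drive_tool(
  series=[
    [-0.001, 0.0004, 0.02, 0, 0, 0, 1],
    [-0.001, 0.0004, 0.035, 0, 0, 0, 1],
    [-0.001, 0.0004, 0.045, 0, 0, 0, 1],
    [-0.001, 0.0004, 0.05, 0, 0, 0, 1],
    [-0.001, 0.0004, 0.054, 0, 0, 0, 1],
    [-0.001, 0.0004, 0.057, 0, 0, 0, 1],
    [-0.001, 0.0004, 0.057, 0, 0, 0, 1],
  ],
)

```text
t: 13.3
ee_pos: [515.9, -8.1, 102.8]
eef_rot: [[-0.281, 0.946, 0.161], [0.82, 0.324, -0.472], [-0.499, -0.001, -0.867]]
wrist_force: [-0.0, 2.0, -2.1]
width: 19.8
finger_force: 57.7
```

```bash
python3 - <<'E'
from h import *
s=observe(); T=s["eef_rot"]; print("F tool",T.T@s["wrist_force"],T.T@s["wrist_torque"])
delta(O+14.3*D[:,2],RL)
E
```

```text
F tool [2.6886389  0.61664483 0.86063268] [-0.03842916  0.819995    0.0600663 ]
shift [ 0.0005 -0.0004  0.0117] rot [-0.03 -0.07  0.02] t 13.3 q [ 0.12  0.41  1.85 -0.68  0.89  0.23]
```

drive_tool(
  series=[
    [0.001, 0, 0.0, 0, 0, 0, 1],
    [0.001, 0, 0.003, 0, 0, 0, 1],
    [0.001, 0, 0.006, 0, 0, 0, 1],
    [0.001, 0, 0.008, 0, 0, 0, 1],
    [0.001, 0, 0.008, 0, 0, 0, 1],
  ],
)

```text
t: 13.8
ee_pos: [516.9, -11.3, 95.2]
eef_rot: [[-0.281, 0.946, 0.161], [0.82, 0.324, -0.472], [-0.499, -0.001, -0.867]]
wrist_force: [0.5, -0.1, -1.1]
width: 19.8
finger_force: 57.7
```

```bash
python3 - <<'E'
from h import *
s=observe(); T=s["eef_rot"]; print("F tool",T.T@s["wrist_force"],T.T@s["wrist_torque"])
delta(O+14.3*D[:,2],RL)
E
```

```text
F tool [0.36010645 0.48661827 1.08407703] [-0.01214536  0.25602906 -0.02238758]
shift [-0.0003 -0.0002  0.0034] rot [-0.06 -0.06  0.02] t 13.8 q [ 0.12  0.42  1.85 -0.69  0.88  0.24]
```

Free again and 3.4 mm to go.

drive_tool(
  series=[
    [0, 0, 0.001, 0, 0, 0, 1],
    [0, 0, 0.002, 0, 0, 0, 1],
    [0, 0, 0.003, 0, 0, 0, 1],
    [0, 0, 0.0038, 0, 0, 0, 1],
    [0, 0, 0.0038, 0, 0, 0, 1],
  ],
)

```text
t: 14.3
ee_pos: [518.0, -12.1, 93.3]
eef_rot: [[-0.28, 0.946, 0.163], [0.82, 0.324, -0.472], [-0.499, 0.002, -0.867]]
wrist_force: [-7.2, 11.4, 13.9]
width: 19.7
finger_force: 58.6
```

```bash
python3 - <<'E'
from h import *
s=observe(); T=s["eef_rot"]; print("F tool",T.T@s["wrist_force"],T.T@s["wrist_torque"])
delta(O+14.3*D[:,2],RL)
E
```

```text
F tool [  4.38297494  -3.09527439 -18.62263305] [0.53123645 0.87745768 0.43927101]
shift [-0.0003 -0.001   0.0011] rot [ 0.08 -0.07 -0.05] t 14.3 q [ 0.12  0.43  1.85 -0.69  0.87  0.24]
```

Seated firmly (18 N). Release and back off.

drive_tool(
  series=[
    [0, -0.0005, -0.001, 0, 0, 0, 1],
    [0, -0.0005, -0.001, 0, 0, 0, 0.4],
    [0, -0.0005, -0.001, 0, 0, 0, 0.2],
    [0, -0.0005, -0.001, 0, 0, 0, 0],
    [0, -0.0005, -0.001, 0, 0, 0, 0],
    [0, -0.0005, -0.001, 0, 0, 0, 0],
    [0, -0.0005, -0.02, 0, 0, 0, 0],
    [0, -0.0005, -0.05, 0, 0, 0, 0],
    [0, -0.0005, -0.09, 0, 0, 0, 0],
    [0, -0.0005, -0.13, 0, 0, 0, 0],
    [0, -0.0005, -0.16, 0, 0, 0, 0],
    [0, -0.0005, -0.16, 0, 0, 0, 0],
  ],
)

```text
t: 15.5
ee_pos: [492.0, 64.0, 234.3]
eef_rot: [[-0.28, 0.946, 0.167], [0.82, 0.325, -0.471], [-0.499, 0.005, -0.866]]
wrist_force: [0.3, -0.1, -0.7]
width: 42.7
finger_force: 0.0
```

```bash
python3 - <<'E'
from h import *
print(observe()["width"]); KT=O+D@[-43,36,37.5]
for n in("scene","top"):
    im=cams.snapshot(n);m=cams.camera_model(n); c=O; ax=D[:,0]
    h=cv2.cvtColor(im,cv2.COLOR_RGB2HSV); k=cv2.inRange(h,np.array((7,130,60)),np.array((24,255,255)))
    a,b=proj(m,np.array([c-50*ax,c+50*ax])); x0,x1=int(a[0])-8,int(b[0])+8
    E=m["extrinsics"]; view=c-E[:3,3]; nrm=np.cross(ax,view); nrm/=np.linalg.norm(nrm)
    e=[proj(m,np.array([c+sg*11*nrm+w*ax for w in(-50,50)])) for sg in(1,-1)]
    print(n,"axis px",a.round(1),b.round(1),"edges",[z.round(1).tolist() for z in e])
    lo=int(min(a[1],b[1]))-25
    for x in range(x0,x1,3):
        r=np.where(k[lo:int(max(a[1],b[1]))+25,x])[0]+lo
        if len(r): print(x,r.min(),r.max(),len(r),end=" | ")
    r=px(mask(im,(0,150,70),(6,255,255),(250,190,345,250))); print("\nred",r.mean(0),len(r),"exp",proj(m,KT))
delta(KT+11.3*D[:,2]+60*D[:,2],RK@Ro.from_euler("z",76,degrees=True).as_matrix())
E
```

```text
42.73480871820619
scene axis px [306.3 252. ] [340.5 253.6] edges [[[306.5, 246.7], [340.8, 247.9]], [[306.0, 257.4], [340.3, 259.4]]]
304 249 253 5 | 307 247 255 9 | 310 248 256 9 | 313 248 256 9 | 316 246 256 11 | 319 247 257 11 | 322 247 257 11 | 325 247 257 11 | 328 247 255 9 | 331 248 253 6 | 334 248 251 4 | 337 249 249 1 | 
red [314.1 227.6] 100 exp [[313.25602749 227.52749736]]
top axis px [281.8 231.6] [324.7 213.7] edges [[[279.6, 226.4], [322.5, 208.3]], [[284.0, 236.8], [327.0, 219.1]]]
276 209 209 1 | 279 230 232 3 | 282 227 235 9 | 285 226 236 11 | 288 224 234 11 | 291 223 233 11 | 294 221 232 12 | 297 220 231 12 | 300 219 230 12 | 303 218 229 12 | 306 216 228 13 | 309 215 226 12 | 312 214 225 12 | 315 212 224 13 | 318 212 223 12 | 321 214 221 8 | 
red [269.19444444 213.98611111] 72 exp [[268.76999005 213.68231569]]
shift [0.0427 0.0361 0.0655] rot [ 1.000e-02 -6.000e-02 -1.397e+01] t 15.6 q [ 0.28  0.21  1.76 -0.56  1.2   0.16]
```

Syringe outline matches the seated place to about 1 px in both views. Back to the knob.

```bash
python3 - <<'E'
from h import *
R=RK@Ro.from_euler("z",76,degrees=True).as_matrix()
delta(KN+D@[-1.5,.7,80],R);delta(KN+D@[-1.5,.7,23.5],R)
E
```

```text
shift [0.0429 0.0362 0.07  ] rot [ 1.000e-02 -6.000e-02 -1.397e+01] t 15.6 q [ 0.28  0.21  1.76 -0.56  1.2   0.16]
shift [0.0428 0.0362 0.1265] rot [ 1.000e-02 -6.000e-02 -1.397e+01] t 15.6 q [ 0.28  0.21  1.76 -0.56  1.2   0.16]
```

drive_tool(
  series=[
    [0.043, 0.036, 0.03, 0, 0, -7, 0.1],
    [0.043, 0.036, 0.05, 0, 0, -14, 0.1],
    [0.043, 0.036, 0.07, 0, 0, -14, 0.1],
    [0.043, 0.036, 0.07, 0, 0, -14, 0.1],
    [0.043, 0.036, 0.09, 0, 0, -14, 0.1],
    [0.043, 0.036, 0.105, 0, 0, -14, 0.1],
    [0.043, 0.036, 0.117, 0, 0, -14, 0.1],
    [0.043, 0.036, 0.1265, 0, 0, -14, 0.1],
    [0.043, 0.036, 0.1265, 0, 0, -14, 0.1],
    [0.043, 0.036, 0.1265, 0, 0, -14, 0.1],
  ],
)

```text
t: 16.6
ee_pos: [533.8, 49.7, 100.1]
eef_rot: [[-0.501, 0.85, 0.161], [0.717, 0.512, -0.472], [-0.484, -0.121, -0.867]]
wrist_force: [-0.7, 0.6, -0.1]
width: 38.1
finger_force: 0.0
```

```bash
python3 - <<'E'
from h import *
R=RK@Ro.from_euler("z",76,degrees=True).as_matrix()
delta(KN+D@[-1.5,.7,23.5],R)
E
```

```text
shift [0.0001 0.0002 0.0002] rot [-0.02 -0.06 -0.  ] t 16.6 q [ 0.23  0.47  1.76 -0.65  0.97  0.05]
```

Spot on. Close, then lift by 6.8 mm to about 19.

drive_tool(
  series=[
    [0, 0, 0, 0, 0, 0, 0.4],
    [0, 0, 0, 0, 0, 0, 0.6],
    [0, 0, 0, 0, 0, 0, 0.8],
    [0, 0, 0, 0, 0, 0, 1],
    [0, 0, 0, 0, 0, 0, 1],
    [0, 0, 0, 0, 0, 0, 1],
    [0, 0, -0.004, 0, 0, 0, 1],
    [0, 0, -0.007, 0, 0, 0, 1],
    [0, 0, -0.007, 0, 0, 0, 1],
    [0, 0, -0.007, 0, 0, 0, 1],
  ],
)

```text
t: 17.6
ee_pos: [532.9, 52.8, 105.4]
eef_rot: [[-0.502, 0.85, 0.162], [0.717, 0.513, -0.472], [-0.484, -0.121, -0.867]]
wrist_force: [8.0, -2.8, -8.0]
width: 8.9
finger_force: 65.5
```

```bash
python3 - <<'E'
from h import *
s=observe(); T=s["eef_rot"]; print("F tool",T.T@s["wrist_force"],T.T@s["wrist_torque"],D.T@(s["ee_pos"]-KN),s["width"])
E
```

```text
F tool [-2.1612445   6.36229643  9.50968008] [-1.35033329 -0.11424562  0.02422788] [-1.54239056  0.68240385 30.00743003] 8.916046122425577
```

drive_tool(
  series=[
    [0, 0, 0, 0, 0, -6, 1],
    [0, 0, 0, 0, 0, -12, 1],
    [0, 0, 0, 0, 0, -18, 1],
    [0, 0, 0, 0, 0, -24, 1],
    [0, 0, 0, 0, 0, -30, 1],
    [0, 0, 0, 0, 0, -36, 1],
    [0, 0, 0, 0, 0, -42, 1],
    [0, 0, 0, 0, 0, -48, 1],
    [0, 0, 0, 0, 0, -54, 1],
    [0, 0, 0, 0, 0, -60, 1],
    [0, 0, 0, 0, 0, -66, 1],
    [0, 0, 0, 0, 0, -72, 1],
    [0, 0, 0, 0, 0, -76, 1],
    [0, 0, 0, 0, 0, -76, 1],
    [0, 0, 0, 0, 0, -76, 1],
  ],
)

```text
t: 19.1
ee_pos: [532.9, 52.7, 105.4]
eef_rot: [[-0.946, -0.281, 0.162], [-0.324, 0.82, -0.472], [0.0, -0.499, -0.867]]
wrist_force: [9.9, -2.5, -8.7]
width: 8.7
finger_force: 63.5
```

```bash
python3 - <<'E'
from h import *
s=observe(); T=s["eef_rot"]; print("F tool",T.T@s["wrist_force"],T.T@s["wrist_torque"],D.T@(s["ee_pos"]-KN),s["width"]); delta(KN,RK)
E
```

```text
F tool [-8.54330348 -0.47852659 10.30417509] [-0.04368343 -1.34634982  0.05714099] [-1.44699501  0.72706956 29.93105868] 8.656991456615286
shift [ 0.0007 -0.0015  0.0299] rot [ 0.06 -0.    0.04] t 19.1 q [ 0.24  0.46  1.76 -0.64  0.98 -1.28]
```

drive_tool(
  series=[
    [-0.0005, 0, 0.003, 0, 0, 0, 1],
    [-0.0005, 0, 0.006, 0, 0, 0, 1],
    [-0.0005, 0, 0.009, 0, 0, 0, 1],
    [-0.0005, 0, 0.012, 0, 0, 0, 1],
    [-0.0005, 0, 0.0125, 0, 0, 0, 1],
    [-0.0005, 0, 0.0125, 0, 0, 0, 1],
  ],
)

```text
t: 19.7
ee_pos: [535.0, 46.9, 94.7]
eef_rot: [[-0.946, -0.281, 0.161], [-0.324, 0.82, -0.473], [0.001, -0.499, -0.866]]
wrist_force: [5.0, -3.3, -5.6]
width: 8.7
finger_force: 64.1
```

```bash
python3 - <<'E'
from h import *
s=observe(); T=s["eef_rot"]; print("F tool",T.T@s["wrist_force"],T.T@s["wrist_torque"],D.T@(s["ee_pos"]-KN),s["width"]); delta(KN,RK)
E
```

```text
F tool [-3.70754132 -1.29867111  7.21699966] [ 0.06949964 -0.68954818  0.04621455] [-1.45999077  0.82295015 17.54495215] 8.73349530826762
shift [ 0.0008 -0.0015  0.0175] rot [ 0.05 -0.07  0.02] t 19.7 q [ 0.23  0.48  1.76 -0.65  0.95 -1.27]
```

drive_tool(
  series=[
    [0, 0, 0.0005, 0, 0, 0, 1],
    [0, 0, 0.0005, 0, 0, 0, 0.6],
    [0, 0, 0.0005, 0, 0, 0, 0.3],
    [0, 0, 0.0005, 0, 0, 0, 0.1],
    [0, 0, 0.0005, 0, 0, 0, 0.1],
    [0, 0, -0.03, 0, 0, 0, 0.1],
    [0, 0, -0.07, 0, 0, 0, 0.1],
    [0, 0, -0.11, 0, 0, 0, 0.1],
    [0, 0, -0.15, 0, 0, 0, 0.1],
    [0, 0, -0.19, 0, 0, 0, 0.1],
    [0, 0, -0.19, 0, 0, 0, 0.1],
    [0, 0, -0.19, 0, 0, 0, 0.1],
  ],
)

```text
t: 20.9
ee_pos: [504.3, 137.2, 259.8]
eef_rot: [[-0.946, -0.281, 0.162], [-0.325, 0.82, -0.472], [-0.0, -0.499, -0.867]]
wrist_force: [-0.1, -1.0, -0.9]
width: 38.7
finger_force: 0.0
```

```bash
python3 - <<'E'
from h import *
KT=O+D@[-43,36,31]; p=[]; ms=[]
for n in("scene","top"):
    im=cams.snapshot(n);m=cams.camera_model(n); h=cv2.cvtColor(im,cv2.COLOR_RGB2HSV); k=cv2.inRange(h,np.array((7,130,60)),np.array((24,255,255)))
    for w in range(-48,50,6):
        x,y=proj(m,O+D@[w,0,4])[0].round().astype(int); print("O" if k[y,x] else h[y,x].tolist(),end=" ")
    x0=280 if n=="top" else 300
    print(); 
    for x in range(x0,x0+45,4):
        r=np.where(k[205:270,x])[0]+205
        if len(r): print(x,r.min(),r.max(),len(r),end=" | ")
    r=px(mask(im,(0,150,70),(6,255,255),(250,190,345,250))); p.append(r.mean(0)); ms.append(m); print("\nred",r.mean(0),len(r),"exp",proj(m,KT))
T,e=tri(ms[0],p[0],ms[1],p[1]); print("knob deck",D.T@(T-KN),e, observe()["wrist_force"])
E
```

```text
O O O O O O O O O O O O O [10, 104, 177] [19, 13, 221] [39, 8, 227] [37, 10, 227] 
304 252 253 2 | 308 249 255 7 | 312 248 256 9 | 316 246 257 12 | 320 247 257 11 | 324 247 257 11 | 328 247 255 9 | 332 248 253 6 | 336 248 249 2 | 
red [315.31683168 230.73267327] 101 exp [[314.40601032 230.28178755]]
[10, 12, 131] [11, 61, 137] O O O O O O O O O O O O O O [23, 13, 156] 
284 226 227 2 | 288 224 234 11 | 292 222 233 12 | 296 221 232 12 | 300 219 230 12 | 304 217 229 13 | 308 215 227 13 | 312 214 225 12 | 316 212 224 13 | 320 212 222 11 | 
red [271.46590909 214.09090909] 88 exp [[270.54666154 213.57486492]]
knob deck [ 0.60872579 -0.28927939  6.05369682] 1.8689549519758808 [ 0.33323171 -0.76655363 -0.24878595]
```

```bash
python3 -c "
from workcell import env
print(env.sign_off())"
```

```text
the job is handed in; nothing more can be done
None
```

The job is handed in at about 21 s: by the last camera check the amber syringe lies in the cradle nose downhill, the bar is back across the barrel at about 6 mm lift, and the arm is clear; the judge's verdict was not shown.

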